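# Build the sieve nest on the shaker base

### The job

Stack the three loose steel sieves on the shaker's receiving pan in working order, starting with the finest mesh in the pan, then the medium, then the coarsest, and finish with the lid on top. Each piece goes fully home and upright on the one below; let go of everything, and leave the loose tin and the brush where they are.

Things in the scene. Friction and masses are not known exactly. Their poses are not given: they have to be found in the camera images.
- shaker: Low round grey shaker base, fixed, 116 mm across, 28 mm high, small dial in front. The steel receiving pan is clamped centred on top: 60 mm across, 22 mm tall, closed bottom, open bore 54 mm, rim 50 mm above the table. Three small clips beside the pan stay 8 mm below its rim. Origin on the table under the pan's axis; z up.
- pan_rim (a point): Centre of the pan's open mouth, level with its rim, 50 mm above the table; the first sieve's shoulder comes to rest at this height.
- fine_sieve: Fine sieve, 30 mm tall with spigot; 2 mm mesh openings. Round steel frame 60 mm across, upright, z up its axis. Below the frame a tapered spigot, 7 mm long (45 mm across at its foot, 51 at the top); above, an open 54 mm bore. Seated, the spigot is inside the rim below and the frame rests on that rim. Origin: centre of the spigot's foot. Grasp across the frame. 0.1 kg.
- medium_sieve: Medium sieve, 42 mm tall with spigot; 6 mm mesh openings. Round steel frame 60 mm across, upright, z up its axis. Below the frame a tapered spigot, 7 mm long (45 mm across at its foot, 51 at the top); above, an open 54 mm bore. Seated, the spigot is inside the rim below and the frame rests on that rim. Origin: centre of the spigot's foot. Grasp across the frame. 0.1 kg.
- coarse_sieve: Coarse sieve, 56 mm tall with spigot; 15 mm mesh openings. Round steel frame 60 mm across, upright, z up its axis. Below the frame a tapered spigot, 7 mm long (45 mm across at its foot, 51 at the top); above, an open 54 mm bore. Seated, the spigot is inside the rim below and the frame rests on that rim. Origin: centre of the spigot's foot. Grasp across the frame. 0.1 kg.
- lid: Steel lid: closed disc 60 mm across, 7 mm thick, with an upright black knob in the middle; underneath, a 7 mm tapered spigot like the sieves'. Origin: centre of the spigot's foot, z up. The knob is 18 mm across, from 14 to 36 mm above the origin (waisted at its foot: grip its upper 15 mm). 0.08 kg.
- loose_tin: Bystander: closed round white-grey moisture tin, 57 mm across, 38 mm high, standing loose; not to be displaced. Origin at the centre of its underside.
- bench_brush: Bystander: flat brush with a wooden handle, 160 mm long (along its y axis), 32 mm wide, 11 mm high, lying loose; not to be displaced. Origin at the middle of its underside.

How it is judged:
By the outcome, as a careful person would: the job done as asked, in the order asked, and still so for the second after the job is handed in, with the robot touching nothing.
It also fails if it takes over 112 s, if anything falls off the work surface, if the arm or the gripper's body presses on something with over 40 N, if the wrist force passes 120 N, or if a joint passes its speed limit or range.

### The arm

A 7-joint arm with a two-finger parallel gripper is mounted at the origin on a cart in front of the work surface, level with it; the furniture and walls round the work are solid. World frame = base frame: x ahead of the robot, y to its left, z up, the work surface at z = 0. Lengths are in m, angles in rad, forces in N, time in s.
With the tool pointing down it reaches from about 0.35 to 0.9 m from the base axis. Payload 19.9 kg.
Tool frame: the origin (TCP) lies midway between the tips of the shut fingers; the grasp point (between the pads) lies 19 mm behind it (r.grip_depth is the distance from the TCP to the grasp point, in m); z points along the fingers, y is the direction in which the jaws open and shut (so a half turn about z gives the same grasp; the last joint's range is limited). The gripper opens to 94 mm and grips with 3 to 60 N. Pads are 16 mm wide; open, the fingers measure 119 mm over their backs; the gripper's body (75 mm by 177 mm) begins 78 mm behind the grasp point.
Start: joints at [1.155, 0.417, -0.01, 1.614, 0.005, 1.111, -0.053], TCP at [0.228, -0.582, 0.205] pointing down, gripper open.
Joint ranges: [-2.81, 2.81], [-0.39, 2.02], [-1.27, 1.25], [0.06, 2.57], [-1.19, 4.33], [0.19, 2], [-2.82, 2.82]. Speed limits (rad/s): [1.89, 1.89, 2.39, 2.39, 3.01, 3.01, 3.01].

### API

Orientations are given as a unit quaternion [w, x, y, z].
In Python, from bench import r gives the robot as it stands.
- The arm moves only by the tool apply_moves, never from a script. Its argument "deltas" is a list of rows, each a list of 7 numbers: the shift along the tool's x, y, z in m, then the turn, a rotation vector about the tool's x, y, z in rad, then the opening, from 0 (shut) to 1 (fully open). A call has 1 to 12 rows; each row is the pose to reach, as a shift and turn from the pose measured when the call began, along the tool's axes at that moment; what a row does not reach only later rows make up. A row lasts 1/12 s, in which the tool goes at most 41.7 mm and 7.16 degrees, less where a joint would pass 70% of its speed; a pose out of reach is approached as far as the arm can. A call with a gripper value outside its range is refused whole. The fingers move at their own pace and stop on an object; "grip_force" is the grip in N (left out, the last holds). Time passes only in rows, so rows that repeat a pose let the fingers close. It gives the time, the measured TCP pose, the force and the opening at its end, in the units of the state.
- r.read_state(): the state, without advancing time (a new reading comes with each control period).
- r.get_image(name): name is "scene" or "side" or "wrist"; returns (picture, depth): 400x640x3 uint8, red, green, blue; 400x640 float32, m along the optical axis (not along the pixel's ray), 0 where there is no reading.
- r.get_calibration(name): a dict with "camera_matrix" (3x3 intrinsics, pixels), "cam_to_world" (4x4, takes a point from camera to world coordinates); the wrist camera has in their place "mount" (4x4, takes a point from camera to tool coordinates, whose origin is the TCP and whose axes are the flange's). Camera axes: x right, y down, z forward; pixel columns grow to the right and rows downward; lengths in m; the calibration is good to about 2 mm. The wrist camera is an equidistant fisheye: a pixel r from the principal point sees the ray r / f radians off the axis. A picture is of the moment at which its call begins: read the wrist's pose just before it. get_calibration takes no time and is no camera call.
- r.hand_in(): hands the job in, once; it reports no verdict.
Trained networks look in the newest picture that a camera, given by its name, has taken for a name from the list of things; names that differ only in an ending like _2 or _b are one class to them, and where a whole thing is asked for, a point or a joint stands for the part that bears it (a point fixed in the world has none). Each returns a list of dicts, best first, with "p" (0 to 1); they miss things now and then, are a little off and sometimes report something else, mostly with a low value. They report only what shows in the picture. A call takes as long as a camera call.
- r.masks_of(name, camera): "mask" (400x640 bool, what is visible of it) and "point" ([column, row] in pixels, amid what is visible of it).
- r.landmark_of(name, camera): "point" ([column, row] in pixels: a listed point, or the origin of a listed thing).
The state is a dict: "time": time; "qpos": joint angles; "dq": joint speeds; "effort": joint torques, N m; "tool_pos": TCP position; "tcp_rot": TCP orientation; "contact_force": force on the tool from outside, world axes, zero at the start; "wrist_torque": the same for the moment, N m; "width": finger opening in m.
Only numpy, scipy, OpenCV 4.12 (cv2) and the standard library are available. Lean on these libraries where they do the work, as an engineer would, in place of code of your own. Each camera call takes 0.05 s, during which the arm holds its last target.

## Working session

There is one attempt and no reset: what is moved stays moved. The work goes in short steps, Python scripts to look and compute and a tool call to move; the robot and the scene stay as the last step left them, time stands still between calls to the robot, and variables do not carry over. Pictures are saved under pics/ and viewed, and the job is handed in when it is done.

Besides the shell and the picture viewer there is one more tool, called by a JSON object that holds its "fn" and its "kwargs". apply_moves: Moves the arm, as the interface text tells. Its arguments: {"type":"object","properties":{"deltas":{"type":"array","items":{"type":"array","items":{"type":"number"}}},"grip_force":{"type":"number"}},"required":["deltas"]}

```bash
ls; mkdir -p pics; python3 - <<'E'
from bench import r
import cv2,numpy as np
s=r.read_state();print({k:np.round(v,3).tolist() for k,v in s.items()})
for n in["scene","side"]:
    im,d=r.get_image(n);cv2.imwrite(f"pics/{n}0.png",im[:,:,::-1])
    c=r.get_calibration(n);print(n,np.round(c["camera_matrix"],1).tolist(),np.round(c["cam_to_world"],3).tolist())
c=r.get_calibration("wrist");print({k:np.round(v,3).tolist() if not isinstance(v,str) else v for k,v in c.items()})
E
```

```text
pics
{'time': 0.0, 'qpos': [1.155, 0.418, -0.01, 1.614, 0.005, 1.111, -0.053], 'dq': [0.002, 0.001, 0.001, 0.0, 0.0, -0.002, 0.001], 'effort': [-0.003, -85.126, 0.638, -42.599, -0.049, 0.019, 0.0], 'tool_pos': [0.228, -0.582, 0.205], 'tcp_rot': [-0.001, 0.983, 0.186, -0.0], 'contact_force': [-0.511, 0.08, -0.293], 'wrist_torque': [-0.004, 0.0, -0.011], 'width': 0.094}
scene [[365.0, 0.0, 318.3], [0.0, 365.0, 203.0], [0.0, 0.0, 1.0]] [[-0.616, -0.586, 0.526, 0.061], [-0.788, 0.464, -0.406, 0.374], [-0.006, -0.664, -0.747, 0.747], [0.0, 0.0, 0.0, 1.0]]
side [[380.9, 0.0, 321.3], [0.0, 380.9, 202.9], [0.0, 0.0, 1.0]] [[-0.83, -0.345, 0.439, 0.032], [-0.558, 0.494, -0.667, 0.726], [0.014, -0.798, -0.602, 0.744], [0.0, 0.0, 0.0, 1.0]]
{'camera_matrix': [[309.707, 0.0, 319.91], [0.0, 309.707, 201.746], [0.0, 0.0, 1.0]], 'mount': [[0.001, -0.964, -0.268, 0.079], [1.0, 0.001, -0.0, -0.0], [0.0, -0.268, 0.964, -0.179], [0.0, 0.0, 0.0, 1.0]]}
```

View pics/scene0.png

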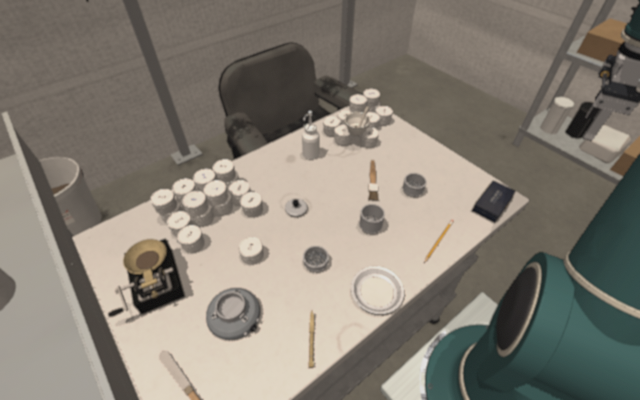

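View pics/side0.png

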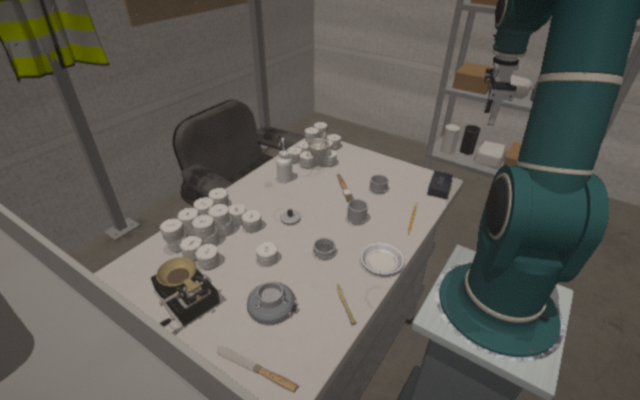

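```bash
cat > h.py <<'E'
from bench import r
import cv2,numpy as np
from scipy.optimize import least_squares
def cloud(n,d):
    c=r.get_calibration(n);K=c["camera_matrix"];T=np.array(c["cam_to_world"])
    v,u=np.mgrid[0:400,0:640]
    P=np.stack([(u-K[0][2])/K[0][0]*d,(v-K[1][2])/K[1][1]*d,d],-1)
    return P@T[:3,:3].T+T[:3,3]
def fitc(xy,R=None,x0=None):
    x0=xy.mean(0) if x0 is None else x0
    if R: f=lambda p:np.hypot(*(xy-p[:2]).T)-R; q=least_squares(f,x0,loss='soft_l1',f_scale=.001)
    else: f=lambda p:np.hypot(*(xy-p[:2]).T)-p[2]; q=least_squares(f,[*x0,.03],loss='soft_l1',f_scale=.001)
    return q.x
E
python3 - <<'E'
from h import *
for n in["scene","side"]:
    im,d=r.get_image(n);W=cloud(n,d)
    np.savez(f"{n}0.npz",im=im,d=d,W=W)
    for t in["shaker","fine_sieve","medium_sieve","coarse_sieve","lid","loose_tin","bench_brush"]:
        for m in r.masks_of(t,n)[:3]:
            P=W[m["mask"]&(d>0)]
            if len(P)<10: continue
            print(n,t,round(m["p"],2),np.round(m["point"]),len(P),"zmax%.3f"%np.percentile(P[:,2],98),"z2 %.3f"%np.percentile(P[:,2],2),"mid",np.round((P.min(0)+P.max(0))/2,3)[:2],"ext",np.round(np.ptp(P,axis=0),3)[:2])
E
```

```text
scene shaker 0.67 [229. 316.] 2282 zmax0.049 z2 0.009 mid [0.447 0.31 ] ext [0.13  0.113]
scene fine_sieve 0.89 [314. 259.] 555 zmax0.031 z2 -0.003 mid [0.44  0.092] ext [0.06 0.06]
scene fine_sieve 0.18 [296. 208.] 311 zmax0.036 z2 0.008 mid [0.604 0.031] ext [0.059 0.057]
scene medium_sieve 0.61 [415. 184.] 475 zmax0.043 z2 -0.002 mid [ 0.473 -0.29 ] ext [0.087 0.103]
scene coarse_sieve 0.6 [372. 220.] 604 zmax0.055 z2 0.000 mid [ 0.44  -0.089] ext [0.06  0.063]
scene lid 0.77 [295. 207.] 306 zmax0.036 z2 0.009 mid [0.604 0.031] ext [0.059 0.057]
scene loose_tin 0.95 [251. 251.] 539 zmax0.039 z2 0.006 mid [0.558 0.194] ext [0.069 0.065]
scene bench_brush 0.71 [376. 185.] 244 zmax0.011 z2 0.001 mid [ 0.556 -0.207] ext [0.119 0.114]
side shaker 0.95 [273. 301.] 1660 zmax0.052 z2 0.010 mid [0.446 0.307] ext [0.126 0.117]
side fine_sieve 0.71 [322. 244.] 426 zmax0.033 z2 0.001 mid [0.451 0.075] ext [0.082 0.091]
side medium_sieve 0.75 [376. 183.] 301 zmax0.045 z2 0.002 mid [ 0.459 -0.303] ext [0.062 0.129]
side coarse_sieve 0.94 [354. 210.] 428 zmax0.059 z2 0.002 mid [ 0.44  -0.089] ext [0.061 0.062]
side lid 0.66 [290. 217.] 198 zmax0.038 z2 0.011 mid [0.603 0.027] ext [0.058 0.061]
side loose_tin 0.56 [265. 254.] 433 zmax0.042 z2 0.006 mid [0.551 0.198] ext [0.055 0.056]
side bench_brush 0.67 [347. 190.] 177 zmax0.015 z2 0.002 mid [ 0.543 -0.187] ext [0.148 0.16 ]
side bench_brush 0.58 [353. 209.] 411 zmax0.059 z2 0.015 mid [ 0.442 -0.124] ext [0.067 0.133]
```

```bash
python3 - <<'E'
from h import *
for n in["scene","side"]:
    W=np.load(f"{n}0.npz")["W"].reshape(-1,3)
    for t,c,zr in[("pan",(.447,.312),.05),("fine",(.44,.092),.03),("medium",(.468,-.292),.042),("coarse",(.44,-.089),.056),("lid",(.604,.03),.014),("knob",(.604,.03),.036),("tin",(.555,.197),.038),("clip",(.447,.312),.042)]:
        c=np.array(c)
        for _ in range(3):
            R=np.hypot(*(W[:,:2]-c).T)
            if t=="knob": s=(R<.015)&(W[:,2]>.03)
            elif t=="clip": s=(R>.033)&(R<.05)&(abs(W[:,2]-zr)<.008)
            else: s=(R<.036)&(R>.022)&(abs(W[:,2]-zr)<.005)
            xy=W[s]
            if t=="clip": break
            # outer wall/rim: mean of bins
            c=fitc(xy[:,:2],.0285 if t not in("knob",) else .006,c)[:2] if t!="knob" else xy[:,:2].mean(0)
        if t=="clip": print(n,t,np.round(xy[::4],3).tolist());continue
        print(n,t,np.round(c,4),s.sum(),"z %.3f"%np.median(xy[:,2]), "free", np.round(fitc(xy[:,:2]),4) if len(xy)>5 else "")
E
```

```text
scene pan [0.4447 0.3095] 165 z 0.049 free [0.4446 0.3096 0.0282]
scene fine [0.4398 0.091 ] 133 z 0.028 free [0.4398 0.091  0.0283]
scene medium [ 0.469  -0.2888] 14 z 0.041 free [ 0.4599 -0.2706  0.0271]
scene coarse [ 0.4397 -0.0876] 108 z 0.054 free [ 0.4397 -0.0876  0.0285]
scene lid [0.6061 0.0291] 136 z 0.013 free [0.6052 0.0298 0.0263]
scene knob [0.6039 0.0308] 32 z 0.034 free [0.6043 0.0302 0.0062]
scene tin [0.5545 0.1969] 160 z 0.037 free [0.5525 0.1982 0.0255]
scene clip [[0.474, 0.281, 0.037], [0.42, 0.292, 0.039], [0.456, 0.348, 0.035], [0.414, 0.303, 0.041], [0.412, 0.304, 0.04], [0.407, 0.296, 0.035]]
side pan [0.4454 0.3083] 167 z 0.050 free [0.4454 0.3083 0.0282]
side fine [0.4402 0.0895] 120 z 0.030 free [0.4402 0.0895 0.0284]
side medium [ 0.4578 -0.2703] 85 z 0.043 free [ 0.4578 -0.2703  0.0283]
side coarse [ 0.4397 -0.0893] 99 z 0.056 free [ 0.4397 -0.0893  0.0285]
side lid [0.6062 0.0265] 98 z 0.015 free [0.6054 0.0278 0.0266]
side knob [0.6038 0.03  ] 25 z 0.036 free [0.6049 0.029  0.0062]
side tin [0.5528 0.1962] 131 z 0.039 free [0.5521 0.1976 0.026 ]
side clip [[0.457, 0.28, 0.039], [0.416, 0.293, 0.044], [0.414, 0.297, 0.042], [0.414, 0.293, 0.035], [0.409, 0.295, 0.036], [0.408, 0.3, 0.039], [0.409, 0.3, 0.034], [0.462, 0.346, 0.034], [0.456, 0.349, 0.037], [0.452, 0.347, 0.035]]
```

```bash
python3 - <<'E'
from h import *
a=np.load("scene0.npz")["im"][120:360,150:470]
cv2.imwrite("pics/zoom.png",cv2.resize(a[:,:,::-1],None,fx=2.4,fy=2.4,interpolation=cv2.INTER_CUBIC))
E
```

```text
(no output)
```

View pics/zoom.png

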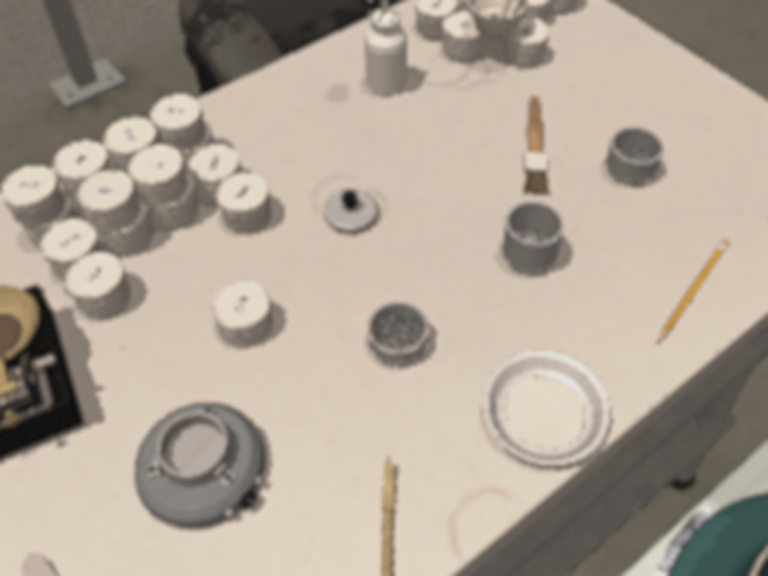

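```bash
python3 - <<'E'
from h import *
W=np.concatenate([np.load(f"{n}0.npz")["W"].reshape(-1,3) for n in("scene","side")])
# max-height grid 5cm, x .25-.9, y -.5..0.75
print("y:",[round(-.45+.05*j,2) for j in range(24)])
for i in range(14):
    row=[]
    for j in range(24):
        x=.2+.05*i;y=-.45+.05*j
        s=(abs(W[:,0]-x)<.025)&(abs(W[:,1]-y)<.025)&(W[:,2]<.6)
        row.append("%4d"%(1000*np.percentile(W[s,2],97)) if s.sum()>3 else "   .")
    print("%.2f"%(.2+.05*i)," ".join(row))
E
```

```text
y: [-0.45, -0.4, -0.35, -0.3, -0.25, -0.2, -0.15, -0.1, -0.05, 0.0, 0.05, 0.1, 0.15, 0.2, 0.25, 0.3, 0.35, 0.4, 0.45, 0.5, 0.55, 0.6, 0.65, 0.7]
0.20  581  589 -767 -766 -767 -766 -766 -766 -767 -771    .    .    .    .    .    .    .    .    .    .    .    .    .    .
0.25  565   32   31    2    3    2    2    2    2   17   17    4    3    2    9    3    3    3    5    .  132    .    .    .
0.30   33   33   32    3    6    6    7    3    3   15    6   16    3    9    4    3    3    3   14    4  132    .    .    .
0.35   30    5    4    3    3    3    3    3    3   18   18    3    3   14    3    3    3    3   13    3  132    .    .    .
0.40    4    3    4    3    4    3    4   55   51    3    7   30    3    3   27   49   30    3    9    3  132    .    .    .
0.45    4    4    4   42   43    3    2   56   55    3   30   31    3    3   29   51   49    3    9    2  131   -1    .    .
0.50    4    4    4   42   41   10   10    3    4    3    3    3    3   24    4   30   29    3    3    2  131   -2   -3    .
0.55    4    3    4    4    6   13    6    3    4    3    4    4   38   40   15    3   49   92   91   51  131   -1   -2   -3
0.60    4    4    4    4   12    8    3    3    3   17   35    3    3   38    3    3   73   89   90   72  131   -1   -1   -3
0.65    4    4   41   43    4    4    3    4    4    4   13   45   44    3   42   45   78   65   78    2  131   -1   -1   -1
0.70   42   42   82  115   86    3    4    4    4    3    3   45   77   80   81   46   77   79   75    2  131   -1   -1   -1
0.75   46   45   89   88   83    4  150  108    4    4    3   78   81   82   82   80   61    3    3    2  132   -1   -1   85
0.80   83   82   82   46   45    2    5    4    4    4    3   82   82   82   82   82   79    3    3    3  132   -1  132  130
0.85   83   80   81   46   45    5    4    4    4    4    3    2    .    .    0    4    3    4    3    2  131   -1   32   -4
```

{"fn": "apply_moves", "kwargs": {"deltas": [[0,0,0,0,0,0.12,1],[0,0,0,0,0,0.24,1],[0,0,0,0,0,0.374,1],[0,0,0,0,0,0.374,1]], "grip_force": 20}}

```text
time: 1.23
tool_pos: [0.2283, -0.5818, 0.2054]
tcp_rot: [0.0, 1.0, -0.003, -0.0]
contact_force: [0.5, -1.0, -0.3]
width: 0.0938
```

{"fn": "apply_moves", "kwargs": {"deltas": [[0.025,-0.03,0,0,0,0,1],[0.05,-0.06,0,0,0,0,1],[0.075,-0.09,0,0,0,0,1],[0.1,-0.12,0,0,0,0,1],[0.125,-0.15,0,0,0,0,1],[0.15,-0.18,0,0,0,0,1],[0.17,-0.215,0,0,0,0,1],[0.19,-0.25,0,0,0,0,1],[0.2,-0.285,0,0,0,0,1],[0.21,-0.32,0,0,0,0,1],[0.212,-0.355,0,0,0,0,1],[0.212,-0.39,0,0,0,0,1]]}}

```text
time: 2.23
tool_pos: [0.4433, -0.1914, 0.2054]
tcp_rot: [0.0, 1.0, -0.001, 0.0]
contact_force: [0.8, 0.2, -0.1]
width: 0.0939
```

{"fn": "apply_moves", "kwargs": {"deltas": [[0,-0.035,0,0,0,0,1],[0,-0.07,0,0,0,0,1],[0,-0.105,0,0,0,0,1],[0,-0.14,0,0,0,0,1],[0,-0.175,0,0,0,0,1],[0,-0.21,0,0,0,0,1],[0,-0.245,0,0,0,0,1],[0,-0.28,0.02,0,0,0,1],[0,-0.28,0.04,0,0,0,1]]}}

```text
time: 2.98
tool_pos: [0.444, 0.0949, 0.1661]
tcp_rot: [-0.001, 1.0, 0.005, 0.002]
contact_force: [0.7, 0.5, -1.1]
width: 0.094
```

```bash
cat > wr.py <<'E'
from h import *
import sys
from scipy.spatial.transform import Rotation as Ro
def wcloud(tag=None):
    s=r.read_state();im,d=r.get_image("wrist");c=r.get_calibration("wrist")
    K=np.array(c["camera_matrix"]);M=np.array(c["mount"])
    v,u=np.mgrid[0:400,0:640];x=(u-K[0,2])/K[0,0];y=(v-K[1,2])/K[1,1];th=np.hypot(x,y)
    k=np.where(th>1e-9,np.tan(np.minimum(th,1.5))/np.maximum(th,1e-9),1)
    P=np.stack([x*k*d,y*k*d,d],-1)@M[:3,:3].T+M[:3,3]
    q=s["tcp_rot"];R=Ro.from_quat([q[1],q[2],q[3],q[0]]).as_matrix()
    P=P@R.T+s["tool_pos"]; P[(d<=0)|(th>1.3)]=np.nan
    if tag: cv2.imwrite(f"pics/{tag}.png",im[:,:,::-1])
    return s,im,P
def circ(P,c,z,R=.0285,band=.004,rin=.02,rout=.038):
    Q=P.reshape(-1,3);Q=Q[np.isfinite(Q[:,0])];c=np.array(c)
    for _ in range(3):
        rr=np.hypot(*(Q[:,:2]-c).T);s=(rr<rout)&(rr>rin)&(abs(Q[:,2]-z)<band)
        if s.sum()<20: return c,s.sum(),0
        c=fitc(Q[s,:2],R,c)[:2]
    return c,s.sum(),np.median(Q[s,2]),np.round(fitc(Q[s,:2]),4)
E
python3 - <<'E'
from wr import *
s,im,P=wcloud("w1");print(s["tool_pos"],s["tcp_rot"],s["qpos"])
print(circ(P,(.44,.09),.029));print(circ(P,(.44,-.088),.055));print(circ(P,(.445,.309),.05))
E
```

```text
[0.44403527 0.0948554  0.16606104] [-8.47617992e-04  9.99986742e-01  4.73271144e-03  1.84366858e-03] [ 0.11509935  0.17871828 -0.43093951  2.05398961  0.09262123  0.92295451
 -1.92680601]
(array([0.44271218, 0.09026236]), np.int64(617), np.float64(0.028952597278439435), array([0.4427, 0.0903, 0.0283]))
(array([ 0.44205152, -0.08758916]), np.int64(553), np.float64(0.05456403714018129), array([ 0.4421, -0.0876,  0.0283]))
(array([0.44732963, 0.30817725]), np.int64(446), np.float64(0.048928431803699934), array([0.4473, 0.3082, 0.0282]))
```

View pics/w1.png

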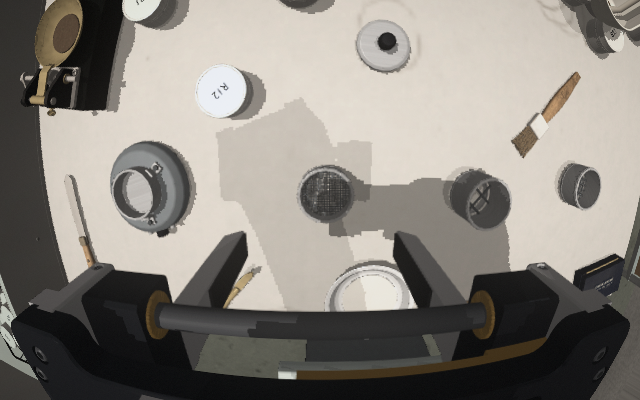

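{"fn": "apply_moves", "kwargs": {"deltas": [[-0.001,0.003,0.03,0,0,0,1],[-0.0015,0.005,0.06,0,0,0,1],[-0.0015,0.005,0.09,0,0,0,1],[-0.0015,0.005,0.11,0,0,0,1],[-0.0015,0.005,0.11,0,0,0,1],[-0.0015,0.005,0.11,0,0,0,1]]}}

```text
time: 3.53
tool_pos: [0.4403, 0.0857, 0.0522]
tcp_rot: [0.0, 1.0, 0.005, -0.002]
contact_force: [0.6, -0.1, 0.8]
width: 0.0939
```

```bash
python3 - <<'E'
from wr import *
s,im,P=wcloud("w2");print(s["tool_pos"],s["tcp_rot"],s["qpos"][6])
print(circ(P,(.442,.09),.029));print(circ(P,(.447,.308),.05))
E
```

```text
[0.44026977 0.08567876 0.05224035] [ 1.87068816e-04  9.99987988e-01  4.54133621e-03 -1.83429276e-03] -2.0196958286675195
(array([0.44277114, 0.090068  ]), np.int64(1392), np.float64(0.02888989881062607), array([0.4428, 0.0901, 0.0283]))
(array([0.44711772, 0.30783674]), np.int64(705), np.float64(0.04878749212795153), array([0.4471, 0.3078, 0.0282]))
```

{"fn": "apply_moves", "kwargs": {"deltas": [[0.0025,-0.0045,0.01,0,0,0,1],[0.0025,-0.0045,0.022,0,0,0,1],[0.0025,-0.0045,0.034,0,0,0,1],[0.0025,-0.0045,0.042,0,0,0,1],[0.0025,-0.0045,0.046,0,0,0,1],[0.0025,-0.0045,0.046,0,0,0,1],[0.0025,-0.0045,0.046,0,0,0,0.55],[0.0025,-0.0045,0.046,0,0,0,0.4],[0.0025,-0.0045,0.046,0,0,0,0.4],[0.0025,-0.0045,0.046,0,0,0,0.4],[0.0025,-0.0045,0.046,0,0,0,0.4]], "grip_force": 20}}

```text
time: 4.5
tool_pos: [0.4436, 0.0904, 0.0074]
tcp_rot: [0.0, 1.0, 0.004, -0.001]
contact_force: [0.2, 0.2, 0.3]
width: 0.064
```

{"fn": "apply_moves", "kwargs": {"deltas": [[0,0,0,0,0,0,0.3],[0,0,0,0,0,0,0.3],[0,0,0,0,0,0,0.3],[0,0,0,0,0,0,0.3]]}}

```text
time: 4.83
tool_pos: [0.4436, 0.0904, 0.0074]
tcp_rot: [0.0, 1.0, 0.004, -0.001]
contact_force: [-0.1, 0.0, 2.9]
width: 0.0583
```

{"fn": "apply_moves", "kwargs": {"deltas": [[0,0,-0.015,0,0,0,0.3],[0,0,-0.04,0,0,0,0.3],[0,0,-0.07,0,0,0,0.3],[0,-0.02,-0.1,0,0,0,0.3],[0,-0.05,-0.1,0,0,0,0.3],[0,-0.085,-0.1,0,0,0,0.3],[0.002,-0.12,-0.1,0,0,0,0.3],[0.003,-0.155,-0.1,0,0,0,0.3],[0.004,-0.19,-0.1,0,0,0,0.3],[0.004,-0.217,-0.1,0,0,0,0.3],[0.004,-0.217,-0.1,0,0,0,0.3],[0.004,-0.217,-0.1,0,0,0,0.3]]}}

```text
time: 5.83
tool_pos: [0.4451, 0.3087, 0.107]
tcp_rot: [0.0, 1.0, 0.006, -0.001]
contact_force: [-0.7, -0.9, -1.1]
width: 0.0581
```

```bash
python3 - <<'E'
from wr import *
s,im,P=wcloud("w3");print(s["tool_pos"],s["tcp_rot"],s["qpos"][6],s["width"])
p=s["tool_pos"]
print(circ(P,p[:2],p[2]+.022));print(circ(P,(.447,.308),.05))
E
```

```text
[0.44510876 0.30869159 0.10698163] [ 1.15837313e-05  9.99984034e-01  5.56106351e-03 -1.00311286e-03] -2.4342618461124017 0.05814454787058909
(array([0.4446013 , 0.30925959]), np.int64(2261), np.float64(0.12845184941904833), array([0.4446, 0.3093, 0.0284]))
(array([0.44736235, 0.30917233]), np.int64(556), np.float64(0.04904623370284239), array([0.4476, 0.3092, 0.0282]))
```

View pics/w3.png

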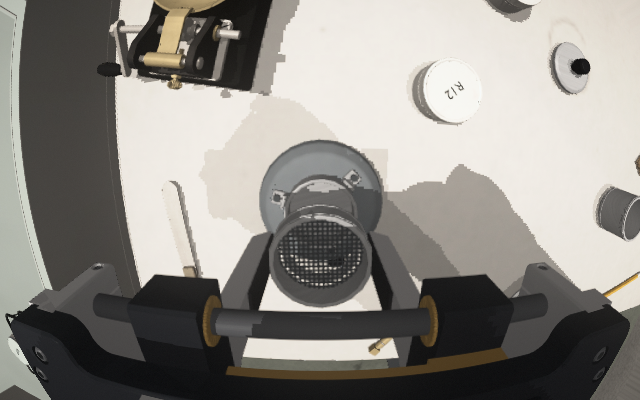

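{"fn": "apply_moves", "kwargs": {"deltas": [[0.0026,0.0005,0.01,0,0,0,0.3],[0.0026,0.0005,0.02,0,0,0,0.3],[0.0026,0.0005,0.03,0,0,0,0.3],[0.0026,0.0005,0.037,0,0,0,0.3],[0.0026,0.0005,0.042,0,0,0,0.3],[0.0026,0.0005,0.046,0,0,0,0.3],[0.0026,0.0005,0.049,0,0,0,0.3],[0.0026,0.0005,0.052,0,0,0,0.3],[0.0026,0.0005,0.0545,0,0,0,0.3],[0.0026,0.0005,0.0565,0,0,0,0.3],[0.0026,0.0005,0.0575,0,0,0,0.3],[0.0026,0.0005,0.0575,0,0,0,0.3]]}}

```text
time: 6.88
tool_pos: [0.4484, 0.3076, 0.0503]
tcp_rot: [-0.0, 1.0, 0.005, -0.0]
contact_force: [-1.6, 1.7, 10.1]
width: 0.0584
```

{"fn": "apply_moves", "kwargs": {"deltas": [[0,0,0,0,0,0,1],[0,0,0,0,0,0,1],[0,0,0,0,0,0,1],[0,0,0,0,0,0,1],[0,0,-0.02,0,0,0,1],[0,0,-0.05,0,0,0,1],[0,0,-0.085,0,0,0,1],[0,0,-0.12,0,0,0,1],[0,0.02,-0.13,0,0,0,1],[0,0.05,-0.13,0,0,0,1],[0,0.06,-0.13,0,0,0,1],[0,0.06,-0.13,0,0,0,1]]}}

```text
time: 7.88
tool_pos: [0.4495, 0.2447, 0.1803]
tcp_rot: [0.0, 1.0, 0.003, -0.0]
contact_force: [-0.5, 0.4, -0.3]
width: 0.0941
```

```bash
python3 - <<'E'
from wr import *
s,im,P=wcloud("w4");print(s["tool_pos"],s["tcp_rot"],s["width"])
print(circ(P,(.447,.308),.073));
Q=P.reshape(-1,3);rr=np.hypot(Q[:,0]-.447,Q[:,1]-.308);q=Q[(rr<.031)&(rr>.026)&(Q[:,2]>.064)]
A=np.c_[q[:,:2]-[.447,.308],np.ones(len(q))];print("plane",np.linalg.lstsq(A,q[:,2],rcond=None)[0])
E
```

```text
[0.44949929 0.24473831 0.18029958] [ 4.82771468e-04  9.99995099e-01  3.09133256e-03 -1.13849130e-04] 0.0940730017516725
(array([0.44755681, 0.30806131]), np.int64(679), np.float64(0.07197184886814541), array([0.4476, 0.3081, 0.0283]))
plane [ 5.05767064 -0.1711624   0.16055265]
```

View pics/w4.png

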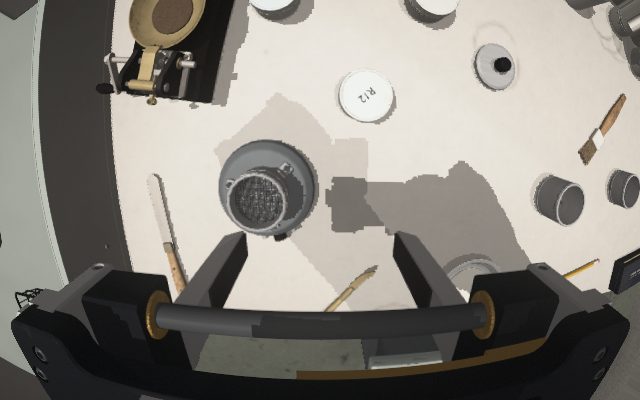

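{"fn": "apply_moves", "kwargs": {"deltas": [[0,0.02,0,0,0,0,1],[0,0.05,0,0,0,0,1],[0,0.085,0,0,0,0,1],[0,0.12,0,0,0,0,1],[0.002,0.155,0,0,0,0,1],[0.004,0.19,0,0,0,0,1],[0.006,0.225,0,0,0,0,1],[0.008,0.26,0,0,0,0,1],[0.01,0.295,0,0,0,0,1],[0.012,0.33,0,0,0,0,1],[0.012,0.365,0,0,0,0,1],[0.012,0.4,0,0,0,0,1]]}}

```text
time: 8.93
tool_pos: [0.4647, -0.1541, 0.18]
tcp_rot: [-0.0, 1.0, 0.005, -0.0]
contact_force: [1.3, 0.5, 1.4]
width: 0.0941
```

{"fn": "apply_moves", "kwargs": {"deltas": [[0,0.035,0.01,0,0,0,1],[0,0.065,0.025,0,0,0,1],[0,0.09,0.045,0,0,0,1],[0,0.105,0.065,0,0,0,1],[0,0.11,0.085,0,0,0,1],[0,0.11,0.1,0,0,0,1],[0,0.11,0.1,0,0,0,1],[0,0.11,0.1,0,0,0,1]]}}

```text
time: 9.6
tool_pos: [0.466, -0.263, 0.0795]
tcp_rot: [-0.001, 1.0, 0.005, -0.001]
contact_force: [-0.3, -0.5, 0.2]
width: 0.0938
```

```bash
python3 - <<'E'
from wr import *
s,im,P=wcloud("w5");print(s["tool_pos"],s["tcp_rot"],s["width"])
print(circ(P,(.461,-.270),.041));
E
```

```text
[ 0.46596948 -0.26300454  0.07946519] [-6.49966419e-04  9.99985897e-01  5.15932361e-03 -1.07949443e-03] 0.093797234507437
(array([ 0.46140712, -0.26987674]), np.int64(1215), np.float64(0.040893800220219524), array([ 0.4614, -0.2699,  0.0283]))
```

View pics/w5.png

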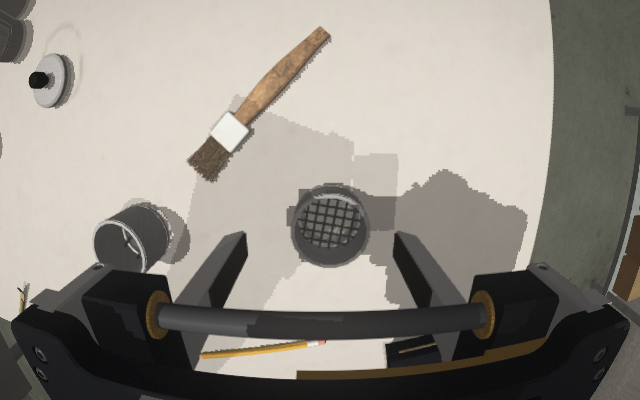

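{"fn": "apply_moves", "kwargs": {"deltas": [[-0.0045,0.007,0.01,0,0,0,1],[-0.0045,0.007,0.025,0,0,0,1],[-0.0045,0.007,0.04,0,0,0,1],[-0.0045,0.007,0.055,0,0,0,1],[-0.0045,0.007,0.0635,0,0,0,1],[-0.0045,0.007,0.0675,0,0,0,0.8],[-0.0045,0.007,0.0675,0,0,0,0.3],[-0.0045,0.007,0.0675,0,0,0,0.3],[-0.0045,0.007,0.0675,0,0,0,0.3],[-0.0045,0.007,0.0675,0,0,0,0.3],[-0.0045,0.007,0.0675,0,0,0,0.3],[-0.0045,0.007,0.0675,0,0,0,0.3]]}}

```text
time: 10.65
tool_pos: [0.4623, -0.2706, 0.0134]
tcp_rot: [0.0, 1.0, 0.005, 0.0]
contact_force: [-0.4, 0.3, 7.7]
width: 0.0599
```

{"fn": "apply_moves", "kwargs": {"deltas": [[0,0,0,0,0,0,0.3],[0,0,0,0,0,0,0.3],[0,0,-0.015,0,0,0,0.3],[0,0,-0.04,0,0,0,0.3],[0,0,-0.07,0,0,0,0.3],[0,0,-0.1,0,0,0,0.3],[0,0,-0.13,0,0,0,0.3],[0,0,-0.15,0,0,0,0.3],[0,0,-0.15,0,0,0,0.3]]}}

```text
time: 11.4
tool_pos: [0.4639, -0.2714, 0.1675]
tcp_rot: [0.001, 1.0, 0.005, 0.003]
contact_force: [-0.3, -0.8, -1.6]
width: 0.0595
```

{"fn": "apply_moves", "kwargs": {"deltas": [[0,-0.02,0,0,0,0,0.3],[0,-0.05,0,0,0,0,0.3],[0,-0.085,0,0,0,0,0.3],[0,-0.12,0,0,0,0,0.3],[-0.002,-0.155,0,0,0,0,0.3],[-0.004,-0.19,0,0,0,0,0.3],[-0.006,-0.225,0,0,0,0,0.3],[-0.008,-0.26,0,0,0,0,0.3],[-0.01,-0.295,0,0,0,0,0.3],[-0.012,-0.33,0,0,0,0,0.3],[-0.014,-0.365,0,0,0,0,0.3],[-0.016,-0.4,0,0,0,0,0.3]]}}

```text
time: 12.4
tool_pos: [0.443, 0.1299, 0.1658]
tcp_rot: [0.002, 1.0, 0.005, 0.002]
contact_force: [0.5, -0.7, -0.8]
width: 0.0594
```

{"fn": "apply_moves", "kwargs": {"deltas": [[0,-0.03,0,0,0,0,0.3],[0,-0.06,0,0,0,0,0.3],[0,-0.09,0,0,0,0,0.3],[0,-0.12,0,0,0,0,0.3],[0,-0.145,0,0,0,0,0.3],[0,-0.16,0,0,0,0,0.3],[0,-0.17,0,0,0,0,0.3],[0,-0.173,0,0,0,0,0.3],[0,-0.173,0,0,0,0,0.3],[0,-0.173,0,0,0,0,0.3]]}}

```text
time: 13.23
tool_pos: [0.4414, 0.3018, 0.1649]
tcp_rot: [0.002, 1.0, 0.005, 0.002]
contact_force: [0.5, -0.7, -0.6]
width: 0.0597
```

```bash
cat > hold.py <<'E'
from wr import *
def hold(tag,H,top):
    s,im,P=wcloud(tag);p=s["tool_pos"];print(p,s["tcp_rot"],s["width"])
    Q=P.reshape(-1,3);Q=Q[np.isfinite(Q[:,0])];rr=np.hypot(*(Q[:,:2]-p[:2]).T)
    q=Q[(rr<.031)&(rr>.026)&(Q[:,2]>p[2]+.012)];zt=np.percentile(q[:,2],90);print("top z",zt,"tcp-origin",p[2]-(zt-H))
    print("held",circ(P,p[:2],zt-.001));print("target",circ(P,(.4475,.308),top,band=.006))
E
python3 -c "
from hold import *
hold('w6',.042,.072)"
```

```text
[0.44141214 0.3018373  0.1649458 ] [0.00185187 0.99998505 0.00466284 0.00217606] 0.05968470419278071
top z 0.29811497616267213 tcp-origin -0.09116917648272757
held (array([0.43916365, 0.30236964]), np.int64(5180), np.float64(0.2979283561260714), array([-2.4344,  0.2717,  2.8992]))
target (array([0.4476359 , 0.30853419]), np.int64(589), np.float64(0.07191954671189664), array([0.4478, 0.3085, 0.0282]))
```

View pics/w6.png

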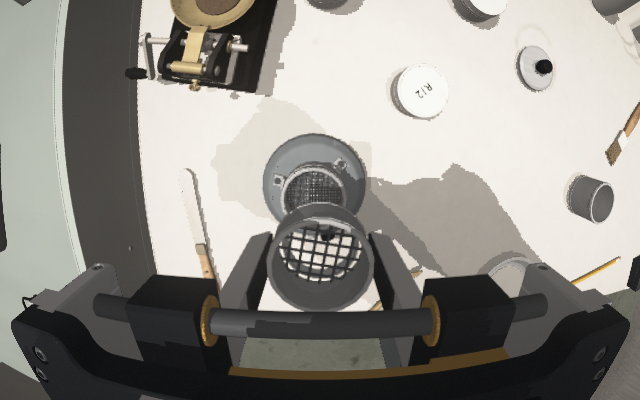

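```bash
sed -i 's/(Q\[:,2\]>p\[2\]+.012)/(Q[:,2]>p[2]+.012)\&(Q[:,2]<p[2]+.06)/' hold.py; python3 -c "
from hold import *
hold('w7',.042,.072)"
```

```text
[0.44151165 0.30169488 0.16506213] [0.00184048 0.99998584 0.00444657 0.0022737 ] 0.059711603748116335
top z 0.20482338249903292 tcp-origin 0.0022387496628764048
held (array([0.44757917, 0.30186126]), np.int64(398), np.float64(0.2038982832565932), array([0.4543, 0.3025, 0.0327]))
target (array([0.44763586, 0.30848815]), np.int64(600), np.float64(0.07178844409350855), array([0.4478, 0.3085, 0.0282]))
```

```bash
python3 -c "
from hold import *
s,im,P=wcloud();p=s['tool_pos'];P2=P.copy();P2[abs(P[:,:,1]-p[1])>.0275]=np.nan
for dz in (.022,.025,.028,.031,.034): print(dz,circ(P2,p[:2],p[2]+dz,band=.002))
"
```

```text
0.022 (array([0.44164611, 0.30246647]), np.int64(498), np.float64(0.1871506605205227), array([0.4414, 0.3024, 0.028 ]))
0.025 (array([0.44153998, 0.30238574]), np.int64(805), np.float64(0.1910739322178279), array([0.4415, 0.3024, 0.0283]))
0.028 (array([0.44038685, 0.30242531]), np.int64(1595), np.float64(0.1927493151804978), array([0.4405, 0.3024, 0.0281]))
0.031 (array([0.44156123, 0.30173053]), np.int64(18), 0)
0.034 (array([0.44156123, 0.30173053]), np.int64(0), 0)
```

{"fn": "apply_moves", "kwargs": {"deltas": [[0.003,-0.003,0.01,0.002,-0.002,0,0.3],[0.0065,-0.006,0.025,0.0037,-0.0045,0,0.3],[0.0065,-0.006,0.04,0.0037,-0.0045,0,0.3],[0.0065,-0.006,0.05,0.0037,-0.0045,0,0.3],[0.0065,-0.006,0.06,0.0037,-0.0045,0,0.3],[0.0065,-0.006,0.067,0.0037,-0.0045,0,0.3],[0.0065,-0.006,0.072,0.0037,-0.0045,0,0.3],[0.0065,-0.006,0.072,0.0037,-0.0045,0,0.3],[0.0065,-0.006,0.072,0.0037,-0.0045,0,0.3]]}}

```text
time: 14.13
tool_pos: [0.4484, 0.3078, 0.0934]
tcp_rot: [-0.0, 1.0, 0.004, 0.0]
contact_force: [-0.2, 0.6, -1.0]
width: 0.0595
```

```bash
python3 -c "
from hold import *
s,im,P=wcloud('w8');p=s['tool_pos'];P2=P.copy();P2[abs(P[:,:,1]-p[1])>.0275]=np.nan
print(p,s['tcp_rot'])
for dz in (.022,.025,.028,.03): print(dz,circ(P2,p[:2],p[2]+dz,band=.002))
print(circ(P,(.4475,.308),.072))
"
```

```text
[0.44844789 0.30780701 0.09342514] [-1.62756937e-04  9.99990012e-01  4.46175142e-03  2.06131546e-04]
0.022 (array([0.44863982, 0.30838498]), np.int64(488), np.float64(0.11530398462154792), array([0.4484, 0.3084, 0.028 ]))
0.025 (array([0.44851323, 0.3084574 ]), np.int64(800), np.float64(0.11932201223095873), array([0.4485, 0.3084, 0.0282]))
0.028 (array([0.44740863, 0.30840851]), np.int64(1590), np.float64(0.12097675074652467), array([0.4475, 0.3084, 0.0281]))
0.03 (array([0.44710287, 0.30843399]), np.int64(411), np.float64(0.12174058198046324), array([0.4473, 0.3084, 0.0281]))
(array([0.44755124, 0.30843298]), np.int64(533), np.float64(0.07189772601486731), array([0.4469, 0.3084, 0.0291]))
```

Aligned within a millimetre; lower home (about 14 mm).

{"fn": "apply_moves", "kwargs": {"deltas": [[0,0,0.003,0,0,0,0.3],[0,0,0.006,0,0,0,0.3],[0,0,0.009,0,0,0,0.3],[0,0,0.011,0,0,0,0.3],[0,0,0.013,0,0,0,0.3],[0,0,0.0145,0,0,0,0.3],[0,0,0.0155,0,0,0,0.3],[0,0,0.0155,0,0,0,0.3]]}}

```text
time: 14.85
tool_pos: [0.449, 0.308, 0.079]
tcp_rot: [-0.0, 1.0, 0.005, 0.001]
contact_force: [-4.0, -3.9, 14.7]
width: 0.0594
```

{"fn": "apply_moves", "kwargs": {"deltas": [[0,0,0,0,0,0,1],[0,0,0,0,0,0,1],[0,0,0,0,0,0,1],[0,0,0,0,0,0,1],[0,0,-0.02,0,0,0,1],[0,0,-0.05,0,0,0,1],[0,0,-0.085,0,0,0,1],[0,0,-0.12,0,0,0,1],[0,0.02,-0.12,0,0,0,1],[0,0.05,-0.12,0,0,0,1],[0,0.06,-0.12,0,0,0,1],[0,0.06,-0.12,0,0,0,1]]}}

```text
time: 15.85
tool_pos: [0.4497, 0.2454, 0.1989]
tcp_rot: [0.0, 1.0, 0.003, 0.001]
contact_force: [-0.8, -0.4, 0.3]
width: 0.094
```

```bash
python3 - <<'E'
from wr import *
s,im,P=wcloud("w9");print(s["tool_pos"],s["tcp_rot"],s["width"])
print(circ(P,(.4475,.308),.107));print(circ(P,(.442,-.0878),.055))
im,d=r.get_image("side");cv2.imwrite("pics/s1.png",cv2.resize(im[220:350,190:390,::-1],None,fx=3,fy=3))
E
```

```text
[0.44973607 0.24536165 0.19893715] [3.54789717e-04 9.99995290e-01 2.86478791e-03 1.04302467e-03] 0.09400940261329761
(array([0.44756798, 0.30810951]), np.int64(748), np.float64(0.10689942315442744), array([0.4476, 0.3081, 0.0282]))
(array([ 0.44216877, -0.08732691]), np.int64(322), np.float64(0.05407744794988885), array([ 0.4422, -0.0873,  0.0285]))
```

View pics/s1.png

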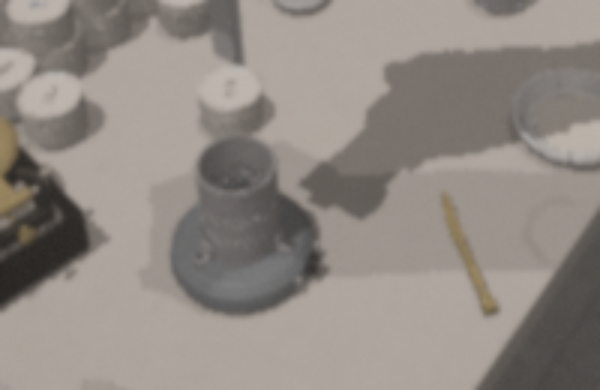

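{"fn": "apply_moves", "kwargs": {"deltas": [[0,0.02,0,0,0,0,1],[0,0.05,0,0,0,0,1],[0,0.085,0,0,0,0,1],[-0.002,0.12,0,0,0,0,1],[-0.004,0.155,0,0,0,0,1],[-0.006,0.19,0,0,0,0,1],[-0.0075,0.225,0,0,0,0,1],[-0.0075,0.26,0.01,0,0,0,1],[-0.0075,0.295,0.025,0,0,0,1],[-0.0075,0.32,0.045,0,0,0,1],[-0.0075,0.333,0.07,0,0,0,1],[-0.0075,0.333,0.09,0,0,0,1]]}}

```text
time: 16.95
tool_pos: [0.445, -0.0866, 0.1072]
tcp_rot: [-0.0, 1.0, 0.003, 0.001]
contact_force: [-0.5, 0.6, 0.0]
width: 0.0945
```

{"fn": "apply_moves", "kwargs": {"deltas": [[0,0,0,0,0,0,1],[0,0,0,0,0,0,1]]}}

```text
time: 17.12
tool_pos: [0.4449, -0.0858, 0.1066]
tcp_rot: [-0.001, 1.0, 0.004, -0.0]
contact_force: [-0.4, 0.4, 0.4]
width: 0.0939
```

```bash
python3 - <<'E'
from wr import *
s,im,P=wcloud("w10");print(s["tool_pos"],s["tcp_rot"],s["dq"].round(2))
print(circ(P,(.442,-.0875),.055))
E
```

```text
[ 0.44492763 -0.08576984  0.10662415] [-6.07157408e-04  9.99993187e-01  3.62786121e-03 -3.08877272e-04] [-0.   -0.04 -0.01 -0.02 -0.01  0.02  0.01]
(array([ 0.44208944, -0.08863144]), np.int64(1101), np.float64(0.05487811255410877), array([ 0.4421, -0.0886,  0.0283]))
```

{"fn": "apply_moves", "kwargs": {"deltas": [[-0.003,0.003,0.01,0,0,0,1],[-0.003,0.003,0.03,0,0,0,1],[-0.003,0.003,0.05,0,0,0,1],[-0.003,0.003,0.07,0,0,0,1],[-0.003,0.003,0.083,0,0,0,1],[-0.003,0.003,0.0885,0,0,0,0.8],[-0.003,0.003,0.0885,0,0,0,0.3],[-0.003,0.003,0.0885,0,0,0,0.3],[-0.003,0.003,0.0885,0,0,0,0.3],[-0.003,0.003,0.0885,0,0,0,0.3],[-0.003,0.003,0.0885,0,0,0,0.3],[-0.003,0.003,0.0885,0,0,0,0.3]]}}

```text
time: 18.17
tool_pos: [0.4432, -0.0888, 0.0199]
tcp_rot: [-0.0, 1.0, 0.004, 0.001]
contact_force: [-1.7, 0.2, 10.1]
width: 0.0593
```

{"fn": "apply_moves", "kwargs": {"deltas": [[0,0,0,0,0,0,0.3],[0,0,0,0,0,0,0.3],[0,0,-0.015,0,0,0,0.3],[0,0,-0.04,0,0,0,0.3],[0,0,-0.07,0,0,0,0.3],[0,0,-0.1,0,0,0,0.3],[0,0,-0.13,0,0,0,0.3],[0,-0.01,-0.16,0,0,0,0.3],[0,-0.03,-0.175,0,0,0,0.3],[0,-0.06,-0.18,0,0,0,0.3],[0,-0.095,-0.18,0,0,0,0.3],[0,-0.13,-0.18,0,0,0,0.3]]}}

```text
time: 19.17
tool_pos: [0.4416, 0.0422, 0.2005]
tcp_rot: [-0.0, 1.0, 0.003, 0.002]
contact_force: [1.2, 0.9, -1.8]
width: 0.0592
```

{"fn": "apply_moves", "kwargs": {"deltas": [[0,-0.035,0,0,0,0,0.3],[0,-0.07,0,0,0,0,0.3],[0.002,-0.105,0,0,0,0,0.3],[0.004,-0.14,0,0,0,0,0.3],[0.006,-0.175,0,0,0,0,0.3],[0.006,-0.21,0,0,0,0,0.3],[0.006,-0.235,0,0,0,0,0.3],[0.006,-0.255,0,0,0,0,0.3],[0.006,-0.266,0,0,0,0,0.3],[0.006,-0.266,0,0,0,0,0.3],[0.006,-0.266,0,0,0,0,0.3],[0.006,-0.266,0,0,0,0,0.3]]}}

```text
time: 20.17
tool_pos: [0.4462, 0.3069, 0.2005]
tcp_rot: [0.0, 1.0, 0.003, 0.002]
contact_force: [0.8, -0.9, -1.4]
width: 0.0597
```

```bash
cat > al.py <<'E'
from wr import *
import sys
tag,H,top=sys.argv[1],float(sys.argv[2]),float(sys.argv[3])
s,im,P=wcloud(tag);p=s['tool_pos'];P2=P.copy();P2[abs(P[:,:,1]-p[1])>.0275]=np.nan
print(p,s['tcp_rot'].round(4))
for dz in H-.007,H-.004,H-.002,H,H+.002: print(round(dz,3),circ(P2,p[:2],p[2]+dz,band=.002))
print(circ(P,(.4475,.308),top))
E
python3 al.py w11 .036 .107
```

```text
[0.44623194 0.30690417 0.2005327 ] [3.0e-04 1.0e+00 2.6e-03 1.9e-03]
0.029 (array([0.4459655 , 0.30761655]), np.int64(571), np.float64(0.22928542348985753), array([0.4458, 0.3076, 0.028 ]))
0.032 (array([0.44618234, 0.30757582]), np.int64(561), np.float64(0.23313539970825148), array([0.4462, 0.3075, 0.0281]))
0.034 (array([0.44502521, 0.30765285]), np.int64(1551), np.float64(0.2354006212359443), array([0.4453, 0.3076, 0.028 ]))
0.036 (array([0.44451929, 0.30769255]), np.int64(1303), np.float64(0.235744330156495), array([0.4449, 0.3076, 0.028 ]))
0.038 (array([0.44449516, 0.30782575]), np.int64(121), np.float64(0.23680859002780263), array([0.4449, 0.3077, 0.028 ]))
(array([0.44742174, 0.30876065]), np.int64(518), np.float64(0.10687710725539025), array([0.4474, 0.3088, 0.0285]))
```

View pics/w11.png

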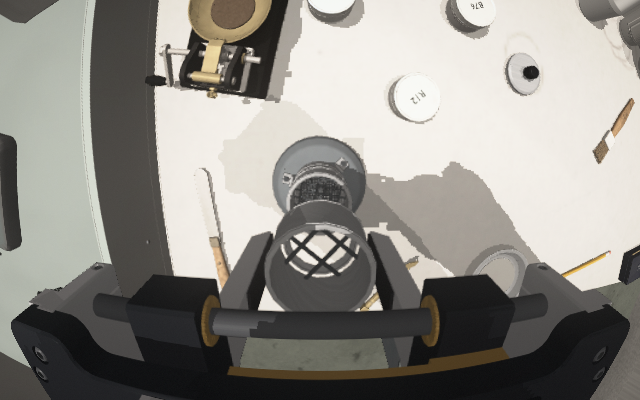

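{"fn": "apply_moves", "kwargs": {"deltas": [[0.001,-0.0005,0.015,0,-0.002,0,0.3],[0.002,-0.0007,0.03,0,-0.0038,0,0.3],[0.002,-0.0007,0.045,0,-0.0038,0,0.3],[0.002,-0.0007,0.058,0,-0.0038,0,0.3],[0.002,-0.0007,0.066,0,-0.0038,0,0.3],[0.002,-0.0007,0.068,0,-0.0038,0,0.3],[0.002,-0.0007,0.068,0,-0.0038,0,0.3],[0.002,-0.0007,0.068,0,-0.0038,0,0.3]]}}

```text
time: 20.88
tool_pos: [0.449, 0.3075, 0.1333]
tcp_rot: [0.0, 1.0, 0.002, 0.0]
contact_force: [-0.2, -0.0, -0.8]
width: 0.0594
```

```bash
python3 al.py w12 .036 .107
```

```text
[0.4489516  0.30747594 0.13330605] [1.0e-04 1.0e+00 2.2e-03 5.0e-04]
0.029 (array([0.44873155, 0.30821616]), np.int64(589), np.float64(0.16200401377627635), array([0.4486, 0.3082, 0.0281]))
0.032 (array([0.44893639, 0.30813367]), np.int64(576), np.float64(0.1658528982769224), array([0.4489, 0.3081, 0.0282]))
0.034 (array([0.44782894, 0.30823932]), np.int64(1524), np.float64(0.16817562321396753), array([0.4481, 0.3081, 0.028 ]))
0.036 (array([0.44732391, 0.30825336]), np.int64(1285), np.float64(0.16850932170269234), array([0.4477, 0.3082, 0.028 ]))
0.038 (array([0.4472787 , 0.30813013]), np.int64(125), np.float64(0.16953777694140745), array([0.4477, 0.3081, 0.028 ]))
(array([0.44753259, 0.30859292]), np.int64(485), np.float64(0.10690729092322263), array([0.4465, 0.3085, 0.0295]))
```

{"fn": "apply_moves", "kwargs": {"deltas": [[0,0,0.003,0,0,0,0.3],[0,0,0.006,0,0,0,0.3],[0,0,0.0085,0,0,0,0.3],[0,0,0.0105,0,0,0,0.3],[0,0,0.012,0,0,0,0.3],[0,0,0.0135,0,0,0,0.3],[0,0,0.0145,0,0,0,0.3],[0,0,0.0145,0,0,0,0.3]]}}

```text
time: 21.6
tool_pos: [0.4497, 0.3078, 0.1201]
tcp_rot: [-0.0, 1.0, 0.002, 0.001]
contact_force: [-4.6, -4.9, 18.9]
width: 0.0588
```

{"fn": "apply_moves", "kwargs": {"deltas": [[0,0,0,0,0,0,1],[0,0,0,0,0,0,1],[0,0,0,0,0,0,1],[0,0,0,0,0,0,1],[0,0,-0.02,0,0,0,1],[0,0,-0.05,0,0,0,1],[0,0,-0.085,0,0,0,1],[0,0,-0.105,0,0,0,1],[0.01,0.02,-0.11,0,0,0,1],[0.025,0.045,-0.11,0,0,0,1],[0.03,0.06,-0.11,0,0,0,1],[0.03,0.06,-0.11,0,0,0,1]]}}

```text
time: 22.6
tool_pos: [0.4812, 0.2444, 0.23]
tcp_rot: [0.001, 1.0, -0.0, 0.002]
contact_force: [0.6, 0.1, 0.2]
width: 0.0941
```

```bash
python3 - <<'E'
from wr import *
s,im,P=wcloud("w13");print(s["tool_pos"],s["tcp_rot"],s["width"])
print(circ(P,(.4475,.308),.156))
Q=P.reshape(-1,3);Q=Q[np.isfinite(Q[:,0])];rr=np.hypot(Q[:,0]-.606,Q[:,1]-.03)
k=Q[(rr<.02)&(Q[:,2]>.025)];print(len(k),k.mean(0) if len(k) else 0)
print(circ(P,(.606,.03),.014))
E
```

```text
[0.48119693 0.24443462 0.23000753] [ 5.45897837e-04  9.99998714e-01 -1.49194053e-04  1.50089983e-03] 0.09413767369768887
(array([0.44791295, 0.30814126]), np.int64(623), np.float64(0.15582690781874256), array([0.448 , 0.3081, 0.0284]))
143 [0.60716888 0.03176043 0.03331342]
(array([0.60752905, 0.0286398 ]), np.int64(655), np.float64(0.012850778773439486), array([0.6074, 0.0298, 0.0252]))
```

View pics/w13.png

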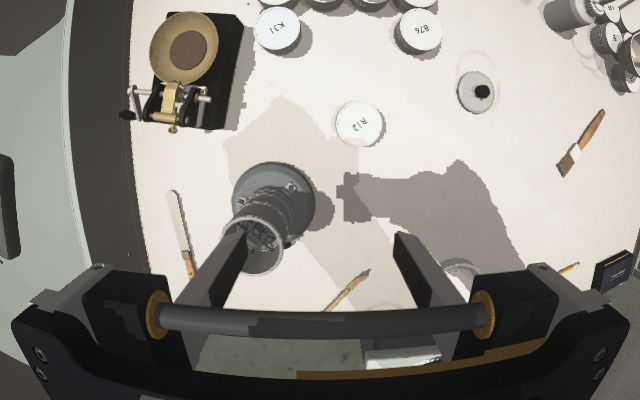

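{"fn": "apply_moves", "kwargs": {"deltas": [[0.015,0.025,0,0,0,0,1],[0.032,0.055,0,0,0,0,1],[0.05,0.085,0,0,0,0,1],[0.068,0.115,0,0,0,0,1],[0.085,0.145,0.015,0,0,0,1],[0.103,0.175,0.035,0,0,0,1],[0.117,0.2,0.06,0,0,0,1],[0.126,0.2145,0.09,0,0,0,1],[0.126,0.2145,0.12,0,0,0,1],[0.126,0.2145,0.14,0,0,0,1],[0.126,0.2145,0.14,0,0,0,1],[0.126,0.2145,0.14,0,0,0,1]]}}

```text
time: 23.65
tool_pos: [0.6065, 0.0332, 0.0901]
tcp_rot: [-0.0, 1.0, 0.001, 0.0]
contact_force: [0.7, 0.3, 0.6]
width: 0.0942
```

```bash
cat > lid.py <<'E'
from wr import *
s,im,P=wcloud("w14");print(s["tool_pos"],s["tcp_rot"],s["width"])
Q=P.reshape(-1,3);Q=Q[np.isfinite(Q[:,0])];rr=np.hypot(Q[:,0]-.607,Q[:,1]-.03)
k=Q[(rr<.02)&(Q[:,2]>.022)];print(len(k),np.percentile(k,[2,50,98],axis=0).round(4),fitc(k[k[:,2]>.0335][:,:2]))
t=k[k[:,2]>.034];print("top mid",(t.min(0)+t.max(0))/2,np.ptp(t,axis=0))
# lid outer edge
e=Q[(rr<.036)&(rr>.026)&(abs(Q[:,2]-.0125)<.004)];print("edge",fitc(e[:,:2],.0295,np.array([.607,.03])),fitc(e[:,:2]),(e.min(0)+e.max(0))/2,np.ptp(e,axis=0))
E
python3 lid.py
```

```text
[0.60646134 0.03322569 0.09012632] [-1.20652466e-04  9.99998968e-01  1.34268031e-03  4.95645144e-04] 0.09415000426935309
861 [[0.6006 0.0219 0.0251]
 [0.625  0.0297 0.2125]
 [0.6266 0.037  0.2158]] [0.61654041 0.03003433 0.009967  ]
top mid [0.61311449 0.02945464 0.12526054] [0.02761996 0.01733581 0.18245694]
edge [0.60666411 0.02982978] [0.60742083 0.02947637 0.02790293] [0.60746338 0.02906975 0.01194155] [0.05897028 0.0587046  0.00684089]
```

View pics/w14.png

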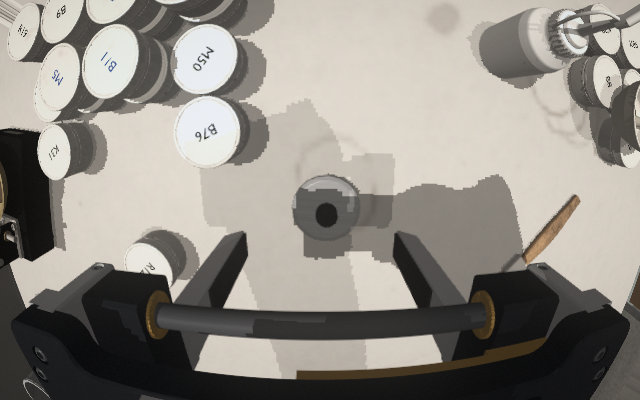

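{"fn": "apply_moves", "kwargs": {"deltas": [[0.0007,0.0037,0.01,0,0,0,0.5],[0.0007,0.0037,0.025,0,0,0,0.5],[0.0007,0.0037,0.04,0,0,0,0.5],[0.0007,0.0037,0.055,0,0,0,0.5],[0.0007,0.0037,0.065,0,0,0,0.5],[0.0007,0.0037,0.07,0,0,0,0.5],[0.0007,0.0037,0.072,0,0,0,0.5],[0.0007,0.0037,0.072,0,0,0,0.5]]}}

```text
time: 24.37
tool_pos: [0.6085, 0.0295, 0.0197]
tcp_rot: [-0.0, 1.0, 0.001, 0.002]
contact_force: [-0.9, 0.3, 0.7]
width: 0.048
```

{"fn": "apply_moves", "kwargs": {"deltas": [[0,0,0,0,0,0,0.3],[0,0,0,0,0,0,0],[0,0,0,0,0,0,0],[0,0,0,0,0,0,0],[0,0,0,0,0,0,0],[0,0,0,0,0,0,0]]}}

```text
time: 24.87
tool_pos: [0.6086, 0.0295, 0.02]
tcp_rot: [-0.0, 1.0, 0.001, 0.002]
contact_force: [-1.0, 0.8, 3.4]
width: 0.0176
```

{"fn": "apply_moves", "kwargs": {"deltas": [[0,0,-0.01,0,0,0,0],[0,0,-0.03,0,0,0,0],[0,0,-0.055,0,0,0,0],[0,0,-0.085,0,0,0,0],[0,0,-0.115,0,0,0,0],[0,0,-0.145,0,0,0,0],[0,0,-0.175,0,0,0,0],[0,0,-0.2,0,0,0,0],[0,0,-0.215,0,0,0,0],[0,0,-0.215,0,0,0,0],[0,0,-0.215,0,0,0,0]]}}

```text
time: 25.78
tool_pos: [0.6078, 0.0295, 0.2359]
tcp_rot: [-0.0, 1.0, 0.001, 0.003]
contact_force: [-0.2, -0.2, -1.4]
width: 0.0176
```

```bash
python3 - <<'E'
from wr import *
s,im,P=wcloud("w15");p=s["tool_pos"];print(p,s["tcp_rot"],s["width"])
E
```

```text
[0.6078452  0.02952957 0.23585   ] [-2.10664210e-05  9.99995446e-01  1.32726138e-03  2.71046729e-03] 0.017621437799045674
```

View pics/w15.png

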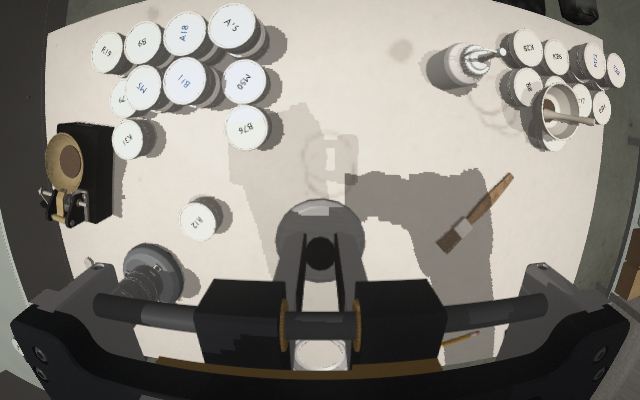

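{"fn": "apply_moves", "kwargs": {"deltas": [[-0.01,-0.018,0,0,0,0,0],[-0.026,-0.045,0,0,0,0,0],[-0.042,-0.073,0,0,0,0,0],[-0.058,-0.101,0,0,0,0,0],[-0.074,-0.129,0,0,0,0,0],[-0.09,-0.157,0,0,0,0,0],[-0.106,-0.185,0,0,0,0,0],[-0.122,-0.213,0,0,0,0,0],[-0.138,-0.24,0,0,0,0,0],[-0.15,-0.262,0,0,0,0,0],[-0.158,-0.276,0,0,0,0,0],[-0.16,-0.279,0,0,0,0,0]]}}

```text
time: 26.83
tool_pos: [0.4443, 0.3103, 0.2332]
tcp_rot: [0.0, 1.0, 0.003, 0.001]
contact_force: [-0.0, 0.1, -1.3]
width: 0.0173
```

{"fn": "apply_moves", "kwargs": {"deltas": [[0,0,0,0,0,0,0],[0,0,0,0,0,0,0],[0,0,0,0,0,0,0]]}}

```text
time: 27.08
tool_pos: [0.4447, 0.3093, 0.2326]
tcp_rot: [0.0, 1.0, 0.003, 0.0]
contact_force: [1.4, 1.0, -0.5]
width: 0.0175
```

```bash
cat > al2.py <<'E'
from wr import *
s,im,P=wcloud("w16");p=s["tool_pos"];print(p,s["tcp_rot"].round(4),s["width"])
Q=P.reshape(-1,3);Q=Q[np.isfinite(Q[:,0])];rr=np.hypot(*(Q[:,:2]-p[:2]).T)
e=Q[(rr<.04)&(rr>.022)&(abs(Q[:,2]-(p[2]-.007))<.004)];print(len(e),"lid",fitc(e[:,:2],.0295,p[:2]),fitc(e[:,:2]),(np.percentile(e,1,axis=0)+np.percentile(e,99,axis=0))/2,np.ptp(e,axis=0))
A=np.c_[e[:,:2]-p[:2],np.ones(len(e))];print("plane",np.linalg.lstsq(A,e[:,2],rcond=None)[0])
print(circ(P,(.4478,.308),.156))
E
python3 al2.py
```

```text
[0.44472998 0.30926034 0.23263304] [3.0e-04 1.0e+00 2.7e-03 5.0e-04] 0.01750829118455775
1820 lid [0.44138177 0.3096573 ] [0.44438387 0.30975525 0.02619884] [0.44394335 0.3098697  0.22474749] [0.05942429 0.0591296  0.00605329]
plane [-0.01454261  0.00175334  0.22533577]
(array([0.4475768 , 0.30850212]), np.int64(486), np.float64(0.1559171519813115), array([0.4476, 0.3085, 0.0285]))
```

View pics/w16.png

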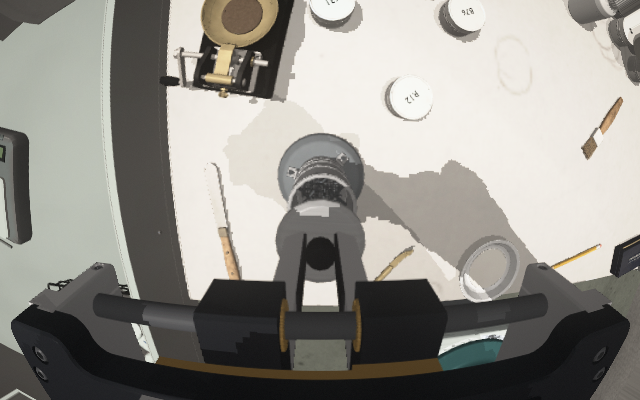

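{"fn": "apply_moves", "kwargs": {"deltas": [[0.0015,0.0007,0.01,0,0,0,0],[0.0034,0.0015,0.02,0,0,0,0],[0.0034,0.0015,0.032,0,0,0,0],[0.0034,0.0015,0.042,0,0,0,0],[0.0034,0.0015,0.048,0,0,0,0],[0.0034,0.0015,0.05,0,0,0,0],[0.0034,0.0015,0.05,0,0,0,0],[0.0034,0.0015,0.05,0,0,0,0]]}}

```text
time: 27.8
tool_pos: [0.4484, 0.3079, 0.183]
tcp_rot: [0.0, 1.0, 0.003, 0.001]
contact_force: [-0.1, 0.4, -1.7]
width: 0.0173
```

```bash
sed -i 's/w16/w17/' al2.py; python3 al2.py
```

```text
[0.44837372 0.30794493 0.18298138] [2.0e-04 1.0e+00 2.7e-03 7.0e-04] 0.017321577239462555
1812 lid [0.4450033  0.30835886] [0.44804569 0.30842632 0.02616707] [0.44751508 0.30849669 0.1751278 ] [0.05954159 0.05906861 0.00606032]
plane [-0.01399199  0.0028959   0.17571052]
(array([0.4477572 , 0.30846484]), np.int64(491), np.float64(0.1557522817732049), array([0.4457, 0.3085, 0.0302]))
```

View pics/w17.png

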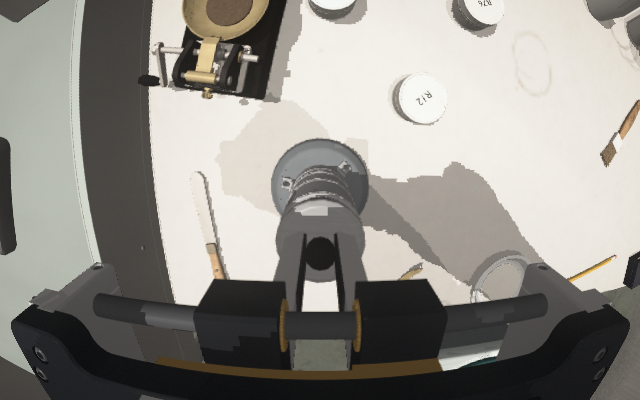

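Aligned; lower the last 13 mm.

{"fn": "apply_moves", "kwargs": {"deltas": [[0,0,0.003,0,0,0,0],[0,0,0.006,0,0,0,0],[0,0,0.0085,0,0,0,0],[0,0,0.0105,0,0,0,0],[0,0,0.012,0,0,0,0],[0,0,0.013,0,0,0,0],[0,0,0.014,0,0,0,0],[0,0,0.014,0,0,0,0]]}}

```text
time: 28.52
tool_pos: [0.4489, 0.3083, 0.1698]
tcp_rot: [-0.0, 1.0, 0.003, 0.001]
contact_force: [-1.8, -0.6, 7.6]
width: 0.0174
```

{"fn": "apply_moves", "kwargs": {"deltas": [[0,0,0,0,0,0,0.5],[0,0,0,0,0,0,0.5],[0,0,0,0,0,0,0.5],[0,0,0,0,0,0,0.5],[0,0,-0.02,0,0,0,0.5],[0,0,-0.045,0,0,0,0.5],[0,0,-0.075,0,0,0,0.5],[0,0,-0.085,0,0,0,0.5],[0,0.02,-0.085,0,0,0,0.5],[0,0.05,-0.085,0,0,0,0.5],[0,0.085,-0.085,0,0,0,0.5],[0,0.12,-0.085,0,0,0,0.5]]}}

```text
time: 29.52
tool_pos: [0.4489, 0.1871, 0.2545]
tcp_rot: [-0.0, 1.0, 0.003, 0.001]
contact_force: [1.5, -0.0, -0.2]
width: 0.0469
```

{"fn": "apply_moves", "kwargs": {"deltas": [[0,0.02,0,0,0,0,0.5],[0,0.02,0,0,0,0,0.5],[0,0.02,0,0,0,0,0.5]]}}

```text
time: 29.77
tool_pos: [0.4491, 0.1661, 0.2545]
tcp_rot: [-0.0, 1.0, 0.002, 0.001]
contact_force: [0.4, 0.3, -0.1]
width: 0.0471
```

```bash
python3 - <<'E'
from wr import *
s,im,P=wcloud("w18");print(s["tool_pos"],s["width"])
def chk(P,n):
    Q=P.reshape(-1,3);Q=Q[np.isfinite(Q[:,0])];rr=np.hypot(Q[:,0]-.447,Q[:,1]-.308)
    e=Q[(rr<.027)&(rr>.014)&(abs(Q[:,2]-.163)<.008)];A=np.c_[e[:,:2]-[.447,.308],np.ones(len(e))];pl=np.linalg.lstsq(A,e[:,2],rcond=None)[0]
    k=Q[(rr<.012)&(Q[:,2]>.17)];print(n,"disc",len(e),np.median(e[:,2]),pl,"knob",k[:,:2].mean(0),np.percentile(k[:,2],95))
    c=np.array([.5535,.197]);print(" tin",circ(P,c,.038)[:3])
chk(P,"wrist")
for n in("scene","side"):
    im,d=r.get_image(n);W=cloud(n,d);W[d<=0]=np.nan;chk(W,n)
    o=np.load(n+"0.npz");ii,dd=o["im"],o["d"]
    m=r.masks_of("bench_brush",n)
    for t in m[:1]: q=W[t["mask"]];print(" brush",np.nanmedian(q,axis=0).round(3), t["point"])
    x=(slice(200,350),slice(180,400)) if n=="scene" else (slice(200,340),slice(200,400))
    cv2.imwrite(f"pics/end_{n}.png",cv2.resize(im[x][:,:,::-1],None,fx=3,fy=3))
E
```

```text
[0.44908662 0.16612768 0.25452239] 0.047142438538531735
wrist disc 1334 0.16327735643464422 [0.0004574  0.00579605 0.1632969 ] knob [0.44897344 0.30577156] 0.18608804214102204
 tin (array([0.55221741, 0.19577129]), np.int64(741), np.float64(0.0372260139054309))
scene disc 404 0.1630770235256616 [3.11086472e-05 7.70934079e-03 1.63045380e-01] knob [0.44239824 0.30963807] 0.1860817499998715
 tin (array([0.55332939, 0.19663032]), np.int64(193), np.float64(0.036790294054384054))
 brush [ 0.545 -0.196  0.008] [376.1, 183.5]
side disc 231 0.16549116933423647 [ 0.0028771  -0.00702094  0.16545805] knob [0.44364663 0.31009276] 0.18844427410589132
 tin (array([0.54719899, 0.2031368 ]), np.int64(81), np.float64(0.03954775646431785))
 brush [ 0.539 -0.194  0.012] [347.6, 193.3]
```

View pics/end_side.png

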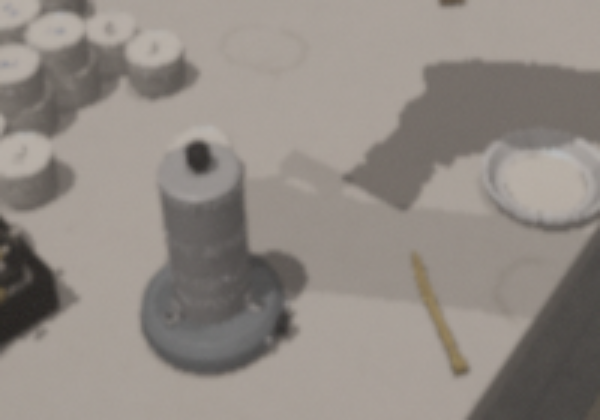

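View pics/w18.png

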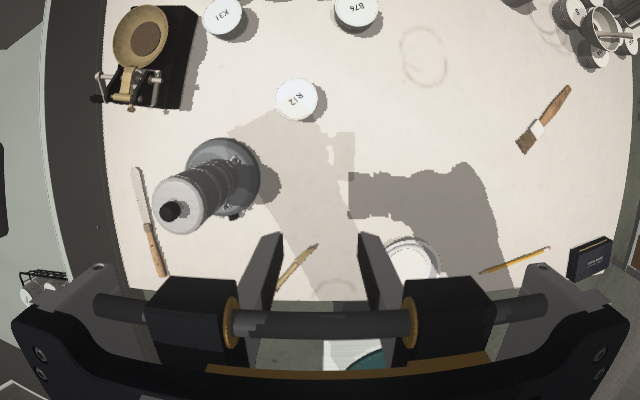

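```bash
python3 -c "
from bench import r
print(r.hand_in())"
```

```text
the job is handed in; nothing more can be done
None
```

The stack is built on the pan in the order asked: fine, medium, coarse, then the lid. I handed it in with the gripper open and clear, at about 30 s of the 112 s allowed.

**Last checks**
- **Height:** the rim after each sieve measured 72, 107 and 156 mm, against 73, 108 and 157 mm expected; the wrist camera had already been reading about 1 mm low. The lid's top disc measured 163 mm from both the wrist and scene cameras and 165.5 mm from the side camera, against 164 mm expected.
- **Level:** the lid's tilt measured under 0.5° in all three cameras.
- **Contact force:** the highest reading while seating a piece was about 20 N.
- **Bystanders:** the tin's position matched its start within about 2 mm in the wrist and scene cameras, and neither it nor the brush was touched.

**Disagreements**
- The final side-camera tin fit was about 8 mm off. The new stack partly hides the tin from that camera, so I put no weight on that fit.
- I measured the brush only roughly and did not compare it precisely with its start. In the pictures it looks unmoved.
- The wrist camera placed things about 2.5 mm further out in x than the fixed cameras. I used wrist readings for the final alignment of both picking and placing, so the offset cancels.

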